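# Post the stall tally in the collection box

### The arm

A 7-joint arm with a two-finger parallel gripper is mounted at the origin on the work surface. World frame = base frame: x ahead of the robot, y to its left, z up, the work surface at z = 0. Lengths are in m, angles in rad, forces in N, time in s.
With the tool pointing down it reaches from about 0.35 to 0.9 m from the base axis. Payload 19.9 kg.
Tool frame: the origin (TCP) lies midway between the tips of the shut fingers; the grasp point (between the pads) lies 19 mm behind it; x points along the fingers, y is the direction in which the jaws open and shut, and the axes are right-handed (so a half turn about x gives the same grasp; the last joint's range is limited). The gripper opens to 85 mm and grips with 20 to 120 N. Pads are 22 mm wide; open, the fingers measure 114 mm over their backs; the gripper's body (76 mm by 85 mm) begins 54 mm behind the grasp point. The pads swing forward as they close: fully open they stand 13 mm farther back than shut.
Start: joints at [1.065, 0.417, -0.01, 1.614, 0.005, 1.111, -0.053], TCP at [0.28, -0.559, 0.231] pointing down, gripper open.
Joint ranges: [-2.81, 2.81], [-0.39, 2.02], [-1.27, 1.25], [0.06, 2.57], [-1.19, 4.33], [0.19, 2], [-2.82, 2.82]. Speed limits (rad/s): [1.89, 1.89, 2.39, 2.39, 3.01, 3.01, 3.01].

### API

Orientations are given as [roll, pitch, yaw] about the fixed x, y, z axes, in that order (R = Rz(yaw) Ry(pitch) Rx(roll)).
In Python, from cell import robot gives the robot as it stands.
- The arm moves only by the tool servo_tool, never from a script. Its arguments are lists of equal length, an entry for each row: "linear": the shift along the world's x, y, z in mm, a list of three; "rot": the turn, a rotation vector about the world's x, y, z in rad, a list of three. In form: {"linear": [[x, y, z], ...], "rot": [[ax, ay, az], ...]}. A call has 1 to 20 rows; each row shifts and turns the commanded pose from where the row before left it; what a row does not reach is not made up. A row lasts 1/10 s, in which the tool goes at most 50 mm and 8.59 degrees, less where a joint would pass 70% of its speed; a pose out of reach is approached as far as the arm can. A call with a gripper value outside its range is refused whole. "gripper" is the finger opening in mm, from 0 to 85.4, set as the call begins (left out, the last holds). The fingers move at their own pace and stop on an object; "grip_force" is the grip in N (left out, the last holds). Time passes only in rows, so rows that do not move let the fingers close. It gives the time, the measured TCP pose, the force and the opening at its end, in the units of the state.
- robot.get_obs(): the state, without advancing time (a new reading comes with each control period).
- robot.get_image(name): name is "side" or "top"; returns (picture, depth): 480x640x3 uint8, red, green, blue; 480x640 float32, m along the optical axis (not along the pixel's ray), 0 where there is no reading.
- robot.get_calibration(name): a dict with "camera_matrix" (3x3 intrinsics, pixels), "R" (3x3) and "t" (3): a world point X has camera coordinates R X + t. Camera axes: x right, y down, z forward; pixel columns grow to the right and rows downward; lengths in m; the calibration is good to about 2 mm. A picture is of the moment at which its call begins. get_calibration takes no time and is no camera call.
- robot.close_job(): hands the job in, once; it reports no verdict.
Trained networks look in the newest picture that a camera, given by its name, has taken for a name from the list of things; names that differ only in an ending like _2 or _b are one class to them, and where a whole thing is asked for, a point or a joint stands for the part that bears it (a point fixed in the world has none). Each returns a list of dicts, best first, with "confidence" (0 to 1); they miss things now and then, are a little off and sometimes report something else, mostly with a low value. They report only what shows in the picture. A call takes as long as a camera call. They do not tell look-alikes from the thing itself.
- robot.search_frame(camera, name): "box" ([left, top, right, bottom] in pixels, round what is visible of it).
- robot.cut_out(camera, name): "mask" (480x640 bool, what is visible of it) and "box" ([left, top, right, bottom] in pixels, round what is visible of it).
The state is a dict: "clock": time; "joint_positions": joint angles; "qvel": joint speeds; "joint_efforts": joint torques, N m; "ee_pos": TCP position; "tool_rot": TCP orientation; "contact_force": force on the tool from outside, world axes, zero at the start; "torque": the same for the moment, N m; "opening": finger opening in m.
Only numpy, scipy, OpenCV 4.12 (cv2) and the standard library are available. Lean on these libraries where they do the work, as an engineer would, in place of code of your own. Each camera call takes 0.05 s, during which the arm holds its last target. There are 200 camera calls.

### The job

The market's fee collector has left his grey steel collection box on the counter of this fish stall. Take the tall oblong wooden tally out of the rack, push it down through the slot in the box's lid, keeping hold of it until its lower end is well inside the slot, and then let it go so that it ends wholly inside the box. Leave the round tally and the short one in the rack.

Things in the scene. Friction and masses are not known exactly. Their poses are not given: they have to be found in the camera images.
- tally_center (a point): Centre, half-way up, of the tall oblong tally to be posted: a loose plywood plate 14 mm thick (x axis), 60 mm wide (y), 110 mm tall (z), brass eyelet near its top, 50 to 100 g. It stands upright, 82 mm of it showing, in one of three pockets of a fixed low dark wooden rack; it lifts straight up out.
- slot (a point): Centre of the slot's mouth, level with the lid's top, in the fixed grey steel box (180 x 180 mm, 150 high). Slot: 26 mm wide (x axis), 80 mm long (y), straight down through the 10 mm lid; z is up. Sloping steel lips round it rise 15 mm and widen to 50 x 104 mm at their top, guiding a plate in. The box is empty, 134 mm deep below the lid: a tally let go in the slot falls through.
- disc_center (a point): Centre of the round tally, to be left in the rack: a loose plywood disc, 64 mm across, 14 mm thick (x axis), on edge in another pocket. The rack is 45 x 260 mm and 36 mm high; its pockets are 28 mm deep, side by side 82 mm apart along the tallies' y axis, in any order.
- short_center (a point): Centre of the short tally, to be left in the rack: a loose plywood plate 14 mm thick (x), 60 mm wide (y), 66 mm tall (z), standing in the remaining pocket.
There are look-alikes about, which are no part of the job. Leave any orange or purple look-alike of the part that bears tally_center alone.

How it is judged:
On the way:
1. the tall tally, still held by the fingers, has its lower end in the slot (z of tally_center in the frame of slot between -0.03 and 0.045 m and horizontal distance between tally_center and slot below 0.025 m and contact force between the fingers and tally above 0.5 N), for 0.1 s.
At the end, for the whole second after the job is handed in: The tall tally lies at rest wholly inside the box (its centre more than 65 mm below the lid's top and within 75 mm of the slot's centre along each of the slot's axes); the round and the short tally are within 20 mm of where they stood in the rack (x of tally_center in the frame of slot between -0.075 and 0.075 m and y of tally_center in the frame of slot between -0.075 and 0.075 m and z of tally_center in the frame of slot below -0.065 m and linear speed of tally below 0.03 m/s and distance of each of disc_center, short_center from where it was at the start of the episode below 0.02 m); the robot touches nothing.
It also fails if it takes over 40 s, if anything falls off the work surface, if the arm or the gripper's body presses on something with over 40 N, if the wrist force passes 120 N, or if a joint passes its speed limit or range.

## Working session

There is one attempt and no reset: what is moved stays moved. The work goes in short steps, Python scripts to look and compute and a tool call to move; the robot and the scene stay as the last step left them, time stands still between calls to the robot, and variables do not carry over. Pictures are saved under pics/ and viewed, about 8 in all and at most 12, crops included, and the job is handed in when it is done.

Besides the shell and the picture viewer there is one more tool, called after "Call:" as a command line: name --argument value ..., lists and objects as JSON in quotes. servo_tool: Moves the arm, as the interface text tells. Its arguments: {"type":"object","properties":{"linear":{"type":"array","items":{"type":"array","items":{"type":"number"}}},"rot":{"type":"array","items":{"type":"array","items":{"type":"number"}}},"gripper":{"type":"number"},"grip_force":{"type":"number"}},"required":["linear","rot"]}

```bash
mkdir -p pics; cat > h.py <<'E'
from cell import robot
import numpy as np, cv2
def pts(cam,depth,mask):
    c=robot.get_calibration(cam);K=np.array(c["camera_matrix"]);R=np.array(c["R"]);t=np.array(c["t"])
    v,u=np.nonzero(mask&(depth>0));z=depth[v,u]
    P=np.stack([(u-K[0,2])*z/K[0,0],(v-K[1,2])*z/K[1,1],z],1)
    return (P-t)@R
def proj(cam,X):
    c=robot.get_calibration(cam);q=np.array(c["camera_matrix"])@(np.array(c["R"])@np.array(X)+np.array(c["t"]))
    return q[:2]/q[2]
E
python3 - <<'E'
from h import *
for cam in("side","top"):
    im,d=robot.get_image(cam)
    cv2.imwrite(f"pics/{cam}0.png",im[:,:,::-1]);np.save(f"{cam}0.npy",d)
    for n in("tally_center","disc_center","short_center","slot"):
        r=robot.cut_out(cam,n) if n!="slot" else robot.search_frame(cam,n)
        for k in r[:4]:
            s=""
            if "mask" in k:
                P=pts(cam,d,k["mask"]); s=(np.median(P,0).round(3),P.min(0).round(3),P.max(0).round(3)) if len(P) else 0
            print(cam,n,round(k["confidence"],2),np.round(k["box"]),s)
o=robot.get_obs();print(o["clock"],o["ee_pos"],o["tool_rot"])
E
```

```text
side tally_center 0.85 [332. 169. 352. 218.] (array([ 0.68 , -0.231,  0.068]), array([ 0.655, -0.35 ,  0.001]), array([ 0.792, -0.219,  0.119]))
side tally_center 0.75 [374. 182. 393. 224.] (array([ 0.566, -0.251,  0.09 ]), array([ 0.558, -0.293,  0.038]), array([ 0.582, -0.226,  0.126]))
side tally_center 0.69 [439. 188. 471. 221.] (array([ 0.456, -0.394,  0.065]), array([ 0.427, -0.483,  0.001]), array([ 0.486, -0.378,  0.119]))
side tally_center 0.59 [421. 207. 431. 256.] (array([ 0.439, -0.251,  0.084]), array([ 0.427, -0.293,  0.005]), array([ 0.477, -0.24 ,  0.118]))
side disc_center 0.49 [388. 184. 407. 206.] (array([ 0.584, -0.334,  0.059]), array([ 0.573, -0.416, -0.001]), array([ 0.651, -0.293,  0.078]))
side short_center 0.67 [356. 212. 374. 240.] (array([ 0.551, -0.174,  0.065]), array([ 0.542, -0.213,  0.028]), array([ 0.566, -0.148,  0.082]))
side slot 0.59 [172. 247. 302. 391.] 
top tally_center 0.92 [401. 164. 426. 207.] (array([ 0.675, -0.232,  0.107]), array([ 0.654, -0.271, -0.003]), array([ 0.744, -0.22 ,  0.116]))
top tally_center 0.82 [420. 290. 453. 320.] (array([ 0.447, -0.263,  0.108]), array([ 0.427, -0.318, -0.005]), array([ 0.485, -0.242,  0.114]))
top tally_center 0.79 [491. 283. 522. 320.] (array([ 0.455, -0.393,  0.083]), array([ 0.427, -0.449, -0.   ]), array([ 0.484, -0.38 ,  0.115]))
top tally_center 0.63 [409. 229. 449. 252.] (array([ 0.566, -0.258,  0.106]), array([ 0.557, -0.307,  0.002]), array([ 0.608, -0.229,  0.122]))
top disc_center 0.68 [454. 223. 484. 243.] (array([ 0.584, -0.335,  0.062]), array([ 0.573, -0.376,  0.005]), array([ 0.603, -0.308,  0.076]))
top short_center 0.64 [367. 243. 404. 263.] (array([ 0.551, -0.18 ,  0.072]), array([ 0.541, -0.214,  0.016]), array([ 0.573, -0.15 ,  0.08 ]))
top slot 0.66 [117. 196. 248. 312.] 
0.5 [ 0.28013891 -0.55863479  0.23120396] [-1.37897497  1.57061072  2.22743569]
```

View pics/side0.png

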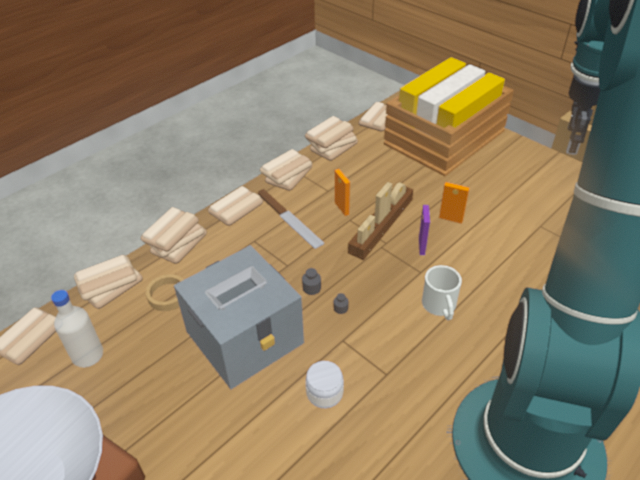

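View pics/top0.png

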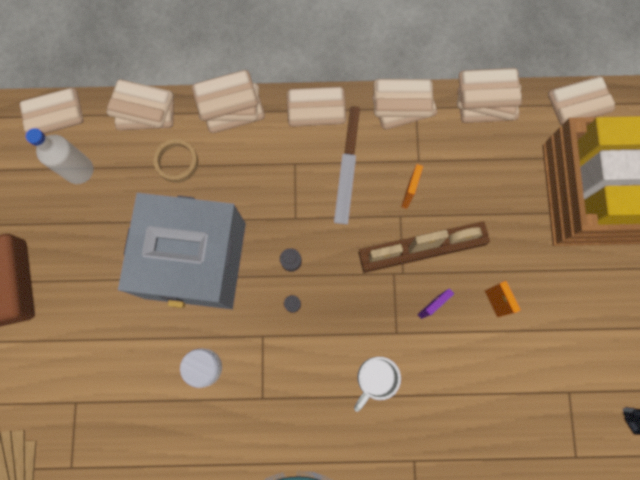

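Both views show the rack with its tall plate in the middle pocket, at about top (430,240) and side (383,203). The orange and purple plates stand apart from it. The slot is at about top (177,246). Next I'll fit the exact poses.

```bash
python3 - <<'E'
from h import *
im,d=robot.get_image("top"); full=np.ones((480,640),bool)
ims,ds=robot.get_image("side")
Pt=pts("top",d,full);Ps=pts("side",ds,full)
def rect(P,n):
    (c,s,a)=cv2.minAreaRect(P[:,:2].astype(np.float32)*1000)
    print(n,len(P),np.round(c,1),np.round(s,1),round(a,1),"mean",P[:,:2].mean(0).round(4),"z",np.median(P[:,2]).round(4))
    C=np.cov(P[:,:2].T);w,V=np.linalg.eigh(C);v=V[:,1];print("   long axis deg",np.degrees(np.arctan2(v[1],v[0])).round(1))
def sel(P,x0,x1,y0,y1,z0,z1):
    return P[(P[:,0]>x0)&(P[:,0]<x1)&(P[:,1]>y0)&(P[:,1]<y1)&(P[:,2]>z0)&(P[:,2]<z1)]
for n,P in(("top",Pt),("side",Ps)):
    rect(sel(P,.52,.62,-.31,-.2,.112,.13),n+" tally top")
    rect(sel(P,.52,.62,-.31,-.2,.05,.13),n+" tally all")
    rect(sel(P,.49,.65,-.42,-.1,.03,.04),n+" rack top")
    B=sel(P,.35,.7,.0,.4,.145,.175)
    rect(B,n+" box top");rect(B[B[:,2]>.159],n+" lips")
    print(np.percentile(B[:,2],[1,25,50,75,99]).round(4))
    C=B[B[:,2]>.159][:,:2].mean(0)
    I=sel(P,C[0]-.05,C[0]+.05,C[1]-.06,C[1]+.06,-.01,.135);
    if len(I)>5: rect(I,n+" slot interior")
big=cv2.resize(im[180:330,110:260],(600,600),interpolation=cv2.INTER_CUBIC);cv2.imwrite("pics/slot.png",big[:,:,::-1])
E
```

```text
top tally top 251 [ 570.2 -260.3] [14.5 61. ] 11.6 mean [ 0.5696 -0.2597] z 0.1176
   long axis deg 101.6
top tally all 499 [ 568.8 -254.9] [ 14.8 113.7] 11.9 mean [ 0.566  -0.2528] z 0.1124
   long axis deg 100.9
top rack top 1715 [ 570.3 -259.8] [ 46.1 259.9] 11.6 mean [ 0.5657 -0.2578] z 0.0357
   long axis deg 101.3
top box top 9416 [555.3 203.1] [188.2 188.1] 81.5 mean [0.5534 0.2025] z 0.1505
   long axis deg 171.3
top lips 757 [555.8 203.7] [111.2  56.7] 81.8 mean [0.5567 0.2053] z 0.1631
   long axis deg 82.6
[0.146  0.1492 0.1505 0.1521 0.1657]
top slot interior 435 [583.3 232.1] [69.2 28.3] 83.3 mean [0.5835 0.2313] z 0.0066
   long axis deg 81.3
side tally top 131 [ 571.8 -260.5] [15.7 61.4] 12.6 mean [ 0.5697 -0.2576] z 0.1203
   long axis deg 100.3
side tally all 461 [ 570.  -254.3] [ 17.  113.2] 12.1 mean [ 0.5665 -0.2507] z 0.0922
   long axis deg 99.2
side rack top 557 [ 571.1 -260.3] [ 47.2 264.3] 11.2 mean [ 0.5567 -0.2371] z 0.0377
   long axis deg 98.5
side box top 6645 [557.2 202.8] [191.7 190.9] 82.6 mean [0.5508 0.2082] z 0.153
   long axis deg -179.9
side lips 608 [558.4 201.9] [111.1  59.5] 82.2 mean [0.5627 0.2001] z 0.1649
   long axis deg 81.5
[0.1461 0.1516 0.153  0.1546 0.168 ]
```

View pics/slot.png

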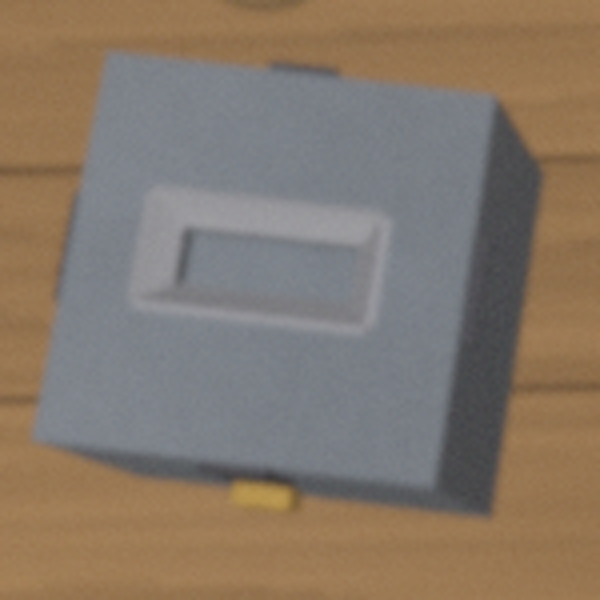

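Call:
servo_tool --linear '[[20.7, 21.3, 0], [20.7, 21.3, 0], [20.7, 21.3, 0], [20.7, 21.3, 0], [20.7, 21.3, 0], [20.7, 21.3, 0], [20.7, 21.3, 0], [20.7, 21.3, 0], [20.7, 21.3, 0], [20.7, 21.3, 0], [20.7, 21.3, 0], [20.7, 21.3, 0], [20.7, 21.3, 0], [20.7, 21.3, 0], [0, 0, 0], [0, 0, 0]]' --rot '[[0, 0, 0.0935], [0, 0, 0.0935], [0, 0, 0.0935], [0, 0, 0.0935], [0, 0, 0.0935], [0, 0, 0.0935], [0, 0, 0.0935], [0, 0, 0.0935], [0, 0, 0.0935], [0, 0, 0.0935], [0, 0, 0.0935], [0, 0, 0.0935], [0, 0, 0.0935], [0, 0, 0.0935], [0, 0, 0], [0, 0, 0]]' --gripper 50

```text
clock: 2.2
ee_pos: [0.5701, -0.2602, 0.2311]
tool_rot: [-2.185, 1.57, 2.731]
contact_force: [-0.6, -0.2, -0.4]
opening: 0.05
```

```bash
cat >> h.py <<'E'
from scipy.spatial.transform import Rotation
def st():
    o=robot.get_obs();R=Rotation.from_euler("xyz",o["tool_rot"]).as_matrix();y=R[:,1]
    print("t",o["clock"],"pos",np.round(o["ee_pos"],4),"jaw deg",np.degrees(np.arctan2(y[1],y[0])).round(2)%180,"x",R[:,0].round(3),"F",np.round(o["contact_force"],1),"open",o["opening"],"q7",o["joint_positions"][6])
E
python3 - <<'E'
from h import *
im,d=robot.get_image("side");cv2.imwrite("pics/a.png",cv2.resize(im[100:260,280:500],(800,582))[:,:,::-1])
st()
E
```

```text
t 2.25 pos [ 0.5696 -0.261   0.2311] jaw deg 11.55 x [-0. -0. -1.] F [ 0.7 -0.   0.2] open 0.049656351210818774 q7 0.4361006685017214
```

View pics/a.png

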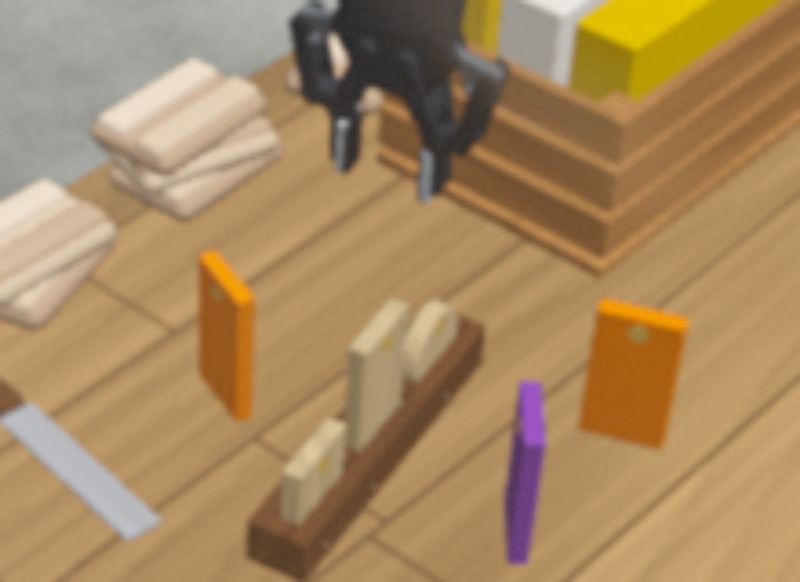

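The gripper stands square over the rack, with its fingers at about (345,150) and (430,180) in the crop. The tall plate is the middle one, and no neighbour is in the way of the descent.

Call:
servo_tool --linear '[[0, 0, -20], [0, 0, -20], [0, 0, -20], [0, 0, -20], [0, 0, -20], [0, 0, -20], [0, 0, -15], [0, 0, -12], [0, 0, -8], [0, 0, 0], [0, 0, 0]]' --rot '[[0, 0, 0], [0, 0, 0], [0, 0, 0], [0, 0, 0], [0, 0, 0], [0, 0, 0], [0, 0, 0], [0, 0, 0], [0, 0, 0], [0, 0, 0], [0, 0, 0]]'

```text
clock: 3.35
ee_pos: [0.5702, -0.2606, 0.0768]
tool_rot: [0.71, 1.57, -0.658]
contact_force: [0.4, 0.8, -0.3]
opening: 0.0503
```

Call:
servo_tool --linear '[[0, 0, 0], [0, 0, 0], [0, 0, 0], [0, 0, 0], [0, 0, 0], [0, 0, 0], [0, 0, 0], [0, 0, 0]]' --rot '[[0, 0, 0], [0, 0, 0], [0, 0, 0], [0, 0, 0], [0, 0, 0], [0, 0, 0], [0, 0, 0], [0, 0, 0]]' --gripper 0 --grip_force 40

```text
clock: 4.15
ee_pos: [0.5702, -0.2606, 0.0768]
tool_rot: [0.685, 1.57, -0.683]
contact_force: [-2.4, 1.2, 5.9]
opening: 0.0135
```

Call:
servo_tool --linear '[[0, 0, 5], [0, 0, 8], [0, 0, 10], [0, 0, 15], [0, 0, 20], [0, 0, 20], [0, 0, 20], [0, 0, 20], [0, 0, 20], [0, 0, 20], [0, 0, 20], [0, 0, 15], [0, 0, 8], [0, 0, 4], [0, 0, 0]]' --rot '[[0, 0, 0], [0, 0, 0], [0, 0, 0], [0, 0, 0], [0, 0, 0], [0, 0, 0], [0, 0, 0], [0, 0, 0], [0, 0, 0], [0, 0, 0], [0, 0, 0], [0, 0, 0], [0, 0, 0], [0, 0, 0], [0, 0, 0]]'

```text
clock: 5.65
ee_pos: [0.5699, -0.2605, 0.2813]
tool_rot: [-1.265, 1.571, -2.633]
contact_force: [0.3, 0.5, -1.0]
opening: 0.0136
```

```bash
python3 - <<'E'
from h import *
im,d=robot.get_image("side");cv2.imwrite("pics/b.png",cv2.resize(im[60:260,260:500],(720,600))[:,:,::-1])
st()
E
```

```text
t 5.7 pos [ 0.5698 -0.2604  0.2808] jaw deg 11.63 x [-0.001  0.    -1.   ] F [ 0.5 -0.2 -1.1] open 0.013234733881829339 q7 0.4515433093486155
```

View pics/b.png

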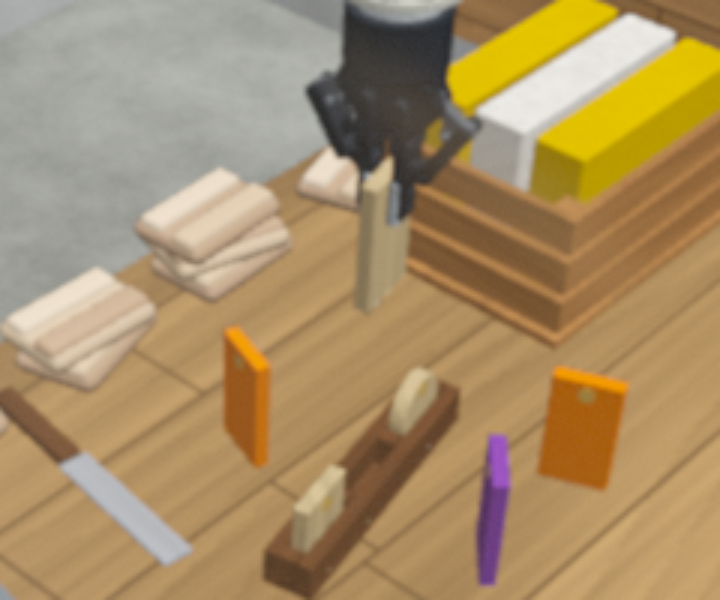

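The plate is lifted clear and hangs upright in the fingers at about (378,235) in the crop. The short plate and the disc still stand in the rack. Now I'll carry it to above the slot.

Call:
servo_tool --linear '[[-0.3, 9, 0], [-0.5, 18, 0], [-0.8, 27, 0], [-0.8, 28, 0], [-0.8, 28, 0], [-0.8, 28, 0], [-0.8, 28, 0], [-0.8, 28, 0], [-0.8, 28, 0], [-0.8, 28, 0], [-0.8, 28, 0], [-0.8, 28, 0], [-0.8, 28, 0], [-0.8, 28, 0], [-0.8, 28, 0], [-0.8, 28, 0], [-0.8, 27, 0], [-0.7, 18, 0], [-0.4, 0.8, 0], [0, 0, 0]]' --rot '[[0, 0, -0.0191], [0, 0, -0.0191], [0, 0, -0.0191], [0, 0, -0.0191], [0, 0, -0.0191], [0, 0, -0.0191], [0, 0, -0.0191], [0, 0, -0.0191], [0, 0, -0.0191], [0, 0, -0.0191], [0, 0, -0.0191], [0, 0, -0.0191], [0, 0, -0.0191], [0, 0, -0.0191], [0, 0, -0.0191], [0, 0, -0.0191], [0, 0, -0.0191], [0, 0, -0.0191], [0, 0, 0], [0, 0, 0]]'

```text
clock: 7.7
ee_pos: [0.5558, 0.2032, 0.2805]
tool_rot: [-1.076, 1.57, -2.787]
contact_force: [0.9, -1.5, -1.3]
opening: 0.0133
```

```bash
python3 - <<'E'
from h import *
st()
im,d=robot.get_image("side");cv2.imwrite("pics/c.png",cv2.resize(im[120:400,120:360],(514,600))[:,:,::-1])
P=pts("side",d,np.ones((480,640),bool))
o=robot.get_obs();c=o["ee_pos"]
Q=P[(abs(P[:,0]-c[0])<.05)&(abs(P[:,1]-c[1])<.06)]
a=np.radians(-8.2);ex=np.array([np.cos(a),np.sin(a)]);ey=np.array([-np.sin(a),np.cos(a)])
for z0 in np.arange(.18,.33,.01):
    q=Q[(Q[:,2]>z0)&(Q[:,2]<z0+.01)]
    if len(q)>3:
        r=(q[:,:2]-[.5563,.2033]);print(round(z0,2),len(q),"x",np.percentile(r@ex,[2,50,98]).round(4),"y",np.percentile(r@ey,[2,50,98]).round(4))
E
```

```text
t 7.7 pos [0.5558 0.2032 0.2805] jaw deg 171.98 x [-0.001 -0.    -1.   ] F [ 0.9 -1.5 -1.3] open 0.01332239426750152 q7 -0.7069997227913682
0.21 51 x [-0.0068 -0.0044  0.0043] y [-0.0293  0.0018  0.0291]
0.22 120 x [-0.0082 -0.0053  0.0039] y [-0.0272  0.001   0.0289]
0.23 110 x [-0.0078 -0.0053  0.004 ] y [-0.0292  0.0039  0.0296]
0.24 123 x [-0.008  -0.0052  0.0014] y [-0.0283  0.0023  0.0296]
0.25 131 x [-0.0077 -0.0051  0.0031] y [-0.029   0.0022  0.0296]
0.26 123 x [-0.0078 -0.005   0.0013] y [-0.028   0.0029  0.0289]
0.27 124 x [-0.0077 -0.005   0.0028] y [-0.0294  0.0066  0.0294]
0.28 89 x [-0.013  -0.0054  0.0042] y [-0.0286  0.0117  0.0297]
0.29 123 x [-0.0192 -0.006   0.004 ] y [-0.0284  0.008   0.0294]
0.3 109 x [-0.0202 -0.0074  0.0033] y [-0.009   0.0116  0.0297]
0.31 83 x [-0.0196 -0.0059  0.0148] y [-0.0015  0.0164  0.0296]
0.32 111 x [-0.0188  0.0014  0.0167] y [-0.0074  0.015   0.0289]
0.33 103 x [-0.0402 -0.0157  0.0408] y [-0.0075  0.0119  0.014 ]
```

View pics/c.png

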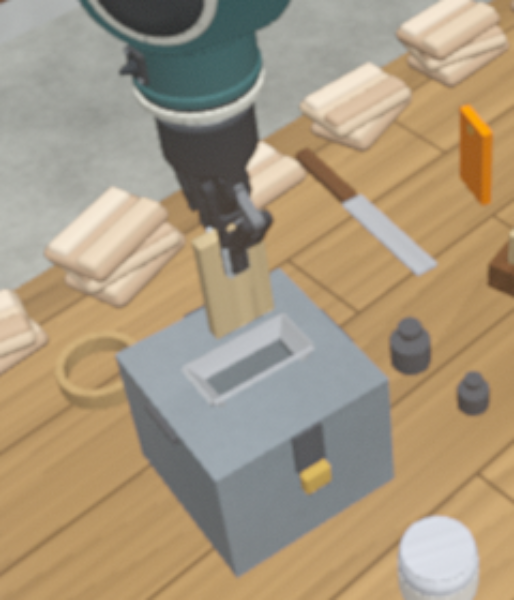

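The plate hangs upright over the slot and centred on it to within about 2 mm. Its lower end is at about (240,330) in the crop, and the mouth is at about (250,365). I'll lower it in two stages.

Call:
servo_tool --linear '[[1, 0, -8], [0, 0, -10], [0, 0, -10], [0, 0, -10], [0, 0, -7], [0, 0, -5], [0, 0, -5], [0, 0, -5], [0, 0, -5], [0, 0, 0]]' --rot '[[0, 0, 0], [0, 0, 0], [0, 0, 0], [0, 0, 0], [0, 0, 0], [0, 0, 0], [0, 0, 0], [0, 0, 0], [0, 0, 0], [0, 0, 0]]'

```text
clock: 8.75
ee_pos: [0.5568, 0.2032, 0.2156]
tool_rot: [-1.104, 1.57, -2.815]
contact_force: [1.0, -0.6, -0.8]
opening: 0.0135
```

Call:
servo_tool --linear '[[0, 0, -5], [0, 0, -5], [0, 0, -5], [0, 0, -5], [0, 0, -5], [0, 0, -5], [0, 0, 0], [0, 0, 0], [0, 0, 0]]' --rot '[[0, 0, 0], [0, 0, 0], [0, 0, 0], [0, 0, 0], [0, 0, 0], [0, 0, 0], [0, 0, 0], [0, 0, 0], [0, 0, 0]]'

```text
clock: 9.65
ee_pos: [0.5572, 0.2034, 0.1865]
tool_rot: [2.03, 1.57, 0.318]
contact_force: [-1.1, 0.1, -0.1]
opening: 0.0136
```

```bash
python3 - <<'E'
from h import *
st()
im,d=robot.get_image("side");cv2.imwrite("pics/d.png",cv2.resize(im[120:400,120:360],(514,600))[:,:,::-1])
st()
E
```

```text
t 9.65 pos [0.5572 0.2034 0.1865] jaw deg 171.94 x [ 0.  0. -1.] F [-1.1  0.1 -0.1] open 0.013600048951066517 q7 -0.7546935713352325
t 9.7 pos [0.5572 0.2034 0.1865] jaw deg 171.93 x [ 0.  0. -1.] F [-0.6 -0.1 -0.7] open 0.013487523915553936 q7 -0.7546790944557604
```

View pics/d.png

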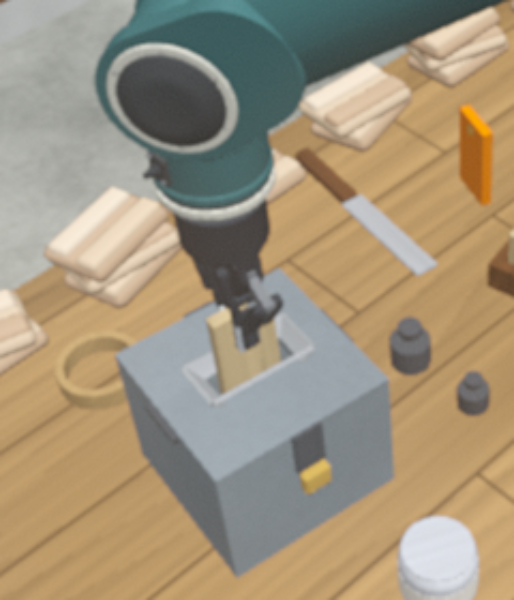

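The lower end is inside the slot, with no contact force and the plate still gripped (opening 13.5 mm). The plate's top is at about (240,310) in the crop. Releasing it now.

Call:
servo_tool --linear '[[0, 0, 0], [0, 0, 0], [0, 0, 0], [0, 0, 0], [0, 0, 0], [0, 0, 0], [0, 0, 0], [0, 0, 0]]' --rot '[[0, 0, 0], [0, 0, 0], [0, 0, 0], [0, 0, 0], [0, 0, 0], [0, 0, 0], [0, 0, 0], [0, 0, 0]]' --gripper 45

```text
clock: 10.5
ee_pos: [0.557, 0.2033, 0.1862]
tool_rot: [-1.059, 1.571, -2.77]
contact_force: [1.1, -0.6, 0.1]
opening: 0.045
```

Call:
servo_tool --linear '[[0, 0, 10], [0, 0, 20], [0, 0, 20], [0, 0, 20], [0, 0, 20], [0, 0, 20], [-10, -30, 0], [-10, -30, 0], [-10, -30, 0], [-10, -30, 0], [-10, -30, 0], [-10, -30, 0], [0, 0, 0], [0, 0, 0]]' --rot '[[0, 0, 0], [0, 0, 0], [0, 0, 0], [0, 0, 0], [0, 0, 0], [0, 0, 0], [0, 0, 0], [0, 0, 0], [0, 0, 0], [0, 0, 0], [0, 0, 0], [0, 0, 0], [0, 0, 0], [0, 0, 0]]'

```text
clock: 11.9
ee_pos: [0.4971, 0.0232, 0.2971]
tool_rot: [1.572, 1.57, -0.14]
contact_force: [0.5, 0.8, -0.6]
opening: 0.0448
```

```bash
python3 - <<'E'
from h import *
st()
im,d=robot.get_image("top");im2,d2=robot.get_image("side")
a=cv2.resize(im[170:330,100:300],(400,320));b=cv2.resize(im2[150:390,160:480],(400,300))
cv2.imwrite("pics/e.png",np.vstack([a,b[:280]])[:,:,::-1])
P=pts("top",d,np.ones((480,640),bool));r=P[:,:2]-[.5563,.2033]
q=P[(np.hypot(*r.T)<.045)&(P[:,2]<.135)];print("slot interior z",len(q),np.percentile(q[:,2],[5,50,95]).round(3) if len(q) else 0)
q=P[(np.hypot(*r.T)<.12)];print("max z near box",np.percentile(q[:,2],99.8).round(3))
for n in("disc_center","short_center"):
    for k in robot.cut_out("top",n)[:2]:
        print(n,round(k["confidence"],2),np.round(k["box"]),np.median(pts("top",d,k["mask"]),0).round(3))
E
```

```text
t 11.9 pos [0.4971 0.0232 0.2971] jaw deg 171.88 x [ 0.001 -0.    -1.   ] F [ 0.5  0.8 -0.6] open 0.04480399399111112 q7 -0.320707493116711
slot interior z 0 0
max z near box 0.167
disc_center 0.85 [454. 227. 485. 242.] [ 0.583 -0.335  0.063]
short_center 0.63 [366. 244. 403. 262.] [ 0.55  -0.178  0.072]
```

View pics/e.png

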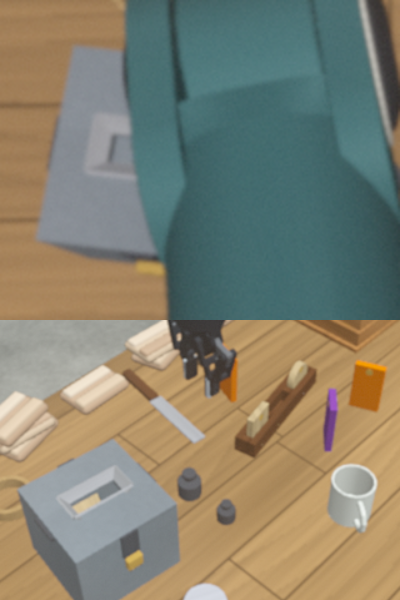

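```bash
python3 - <<'E'
from h import *
im,d=robot.get_image("side")
P=pts("side",d,np.ones((480,640),bool));C=im.reshape(-1,3)[(d>0).ravel()]
m=(np.hypot(P[:,0]-.5563,P[:,1]-.2033)<.09)&(P[:,2]<.14)&(P[:,2]>-.02)&(C[:,0].astype(int)-C[:,2]>30)
q=P[m];print(len(q),q.min(0).round(3),np.median(q,0).round(3),q.max(0).round(3))
st();robot.close_job()
E
```

```text
174 [ 0.467  0.165 -0.002] [0.61  0.191 0.078] [0.62  0.293 0.088]
t 12.15 pos [0.4972 0.0242 0.2963] jaw deg 172.01 x [-0.  0. -1.] F [ 1.2  0.6 -0.5] open 0.04479986887137939 q7 -0.32069047148216984
the job is handed in; nothing more can be done
```

I took the tall tally from the middle pocket, lowered it about 30 mm into the slot while still gripping it, let it go, and handed the job in at about 12 s. No verdict came back, so the result below rests on my own last checks.

- **Tally in the box:** The side view shows wood through the slot. The wood I could see lies at about 0.078 m (0.088 m at the highest), well below the lid top at 0.150 m. Only part of the tally shows, so I estimated its depth rather than measuring its centre.
- **Other tallies:** The disc and the short tally were found within about 2 mm of where they stood at the start.
- **Arm:** It was clear of everything, with only about 1 N of noise on the force reading.
- **A check that failed:** The top camera could not look into the slot because the arm covered it, so only the side camera confirms the final placing.

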